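# Third hand at the shaker: nip the tube rack with the clamp bar

## Task

Set the yellow tube rack on the shaker's platform, between its two bars, midway along them and with its long sides along them, without dropping or tipping it. Then slide the loose clamp bar up until it nips the rack squarely against the foam of the fixed bar, and keep the bar pressed with a gentle, steady push of about 10 newtons so that a colleague can tighten the knobs. Finish while still pressing, do not let go or back off, and leave everything else on the bench where it is.

Things in the scene. Friction and masses are not known exactly. Their poses are not given: they have to be found in the camera images.
- shaker: White bench shaker, fixed, standing still; housing 330 x 330 mm, platform 300 (x) x 310 (y) mm on top. Origin: under its middle, on the bench; x points to the fixed bar (away from the robot at yaw 0), y along both bars. Guide rails 20 mm wide, 9 mm above the deck, run along x at y = +-141 mm.
- platform (a point): Centre of the top of the smooth black deck (285 x 255 mm) on the shaker, 105 mm above the bench; axes as the shaker's. Fixed bar: aluminium, 20 mm thick (x), centred at x = +118 mm, from 8 to 38 mm above the deck, end blocks to 39 mm.
- foam_strip: Orange firm-foam facing on the inner side of the fixed bar, 230 mm long (y), from 10 to 36 mm above the deck. Origin: middle of its inner face (the rack is pressed on it), at deck height; at rest at x = +92 mm in the platform's frame. It yields along +x like a spring, 2 N per mm, up to 12 mm.
- clamp_bar: Sliding aluminium clamp bar along y, 20 mm thick (x), 258 mm long, 8 to 38 mm above the deck. Origin: its middle at deck height; axes as the platform's. Slides along platform x from -115 to +45 mm, starts within 30 mm of fully back, stays where left, rubs with 1 N. Black end blocks at y = +-141 mm (30 x 28 mm) carry star knobs (30 mm wide, tops 62 mm above the deck) that need no turning.
- rack: Yellow block-shaped rack full of capped sample tubes, 60 (x) x 122 (y, the long side) x 48 mm high, tube caps to 55 mm; about 0.2 kg. Origin: centre of its underside. Either way round is the same. On the bench at the start; it slides easily on the smooth deck (drag up to about 1.5 N).
- blue_rack: Bystander: blue rack of the same size with few tubes. Origin: centre of its underside.
- tip_box: Bystander: blue pipette-tip box with clear lid, 87 x 122 x 66 mm. Origin: centre of its underside.
- bottle: Bystander: amber bottle, 60 mm diameter, 125 mm high. Origin: centre of its underside.
- timer: Bystander: flat white timer, 55 x 75 x 18 mm. Origin: centre of its underside.
- pipette: Bystander: white pipette lying along its y axis, 26 mm wide, 22 mm high, reaching from -67 mm to +191 mm along y from its origin, which lies on the bench under the thick handle.
- pen_pot: Bystander: clear pot with pens, 64 mm diameter, pens to 130 mm. Origin: centre of its underside.
- wash_bottle: Bystander: white wash bottle with red spout, 52 mm diameter, 140 mm high. Origin: centre of its underside.

How it is judged:
By the outcome, as a careful person would: the job done as asked, in the order asked, and still so for the second after the job is handed in, while the arm keeps its last pose, push and grip.
It also fails if it takes over 72 s, if anything falls off the work surface, if the arm or the gripper's body presses on something with over 40 N, if the wrist force passes 120 N, or if a joint passes its speed limit or range.

## Robot

A 7-joint arm with a two-finger parallel gripper is mounted at the origin on the work surface. World frame = base frame: x ahead of the robot, y to its left, z up, the work surface at z = 0. Lengths are in m, angles in rad, forces in N, time in s.
With the tool pointing down it reaches from about 0.4 to 0.875 m from the base axis. Payload 19.3 kg.
Tool frame: the origin (TCP) lies midway between the tips of the shut fingers; the grasp point (between the pads) lies 19 mm behind it; z points along the fingers, y is the line along which they close (so a half turn about z gives the same grasp; the last joint's range is limited). The gripper opens to 85 mm and grips with 20 to 120 N. Pads are 22 mm wide; open, the fingers measure 114 mm over their backs; the gripper's body (76 mm by 85 mm) begins 54 mm behind the grasp point. The pads swing forward as they close: fully open they stand 13 mm farther back than shut.
Start: joints at [1.162, 0.521, -0.036, 1.599, 0.021, 1.021, -0.113], TCP at [0.208, -0.589, 0.231] pointing down, gripper open.
Joint ranges: [-2.91, 2.91], [-0.3, 2.13], [-1.5, 1.42], [0.17, 2.43], [-1.26, 4.41], [0.16, 1.93], [-2.52, 2.52]. Speed limits (rad/s): [1.89, 1.89, 2.39, 2.39, 3.01, 3.01, 3.01].

## Interface

Orientations are given as [roll, pitch, yaw] about the fixed x, y, z axes, in that order (R = Rz(yaw) Ry(pitch) Rx(roll)).
In Python, from cell import * gives the robot as it stands. The module is installed in compiled form; this text tells all that it offers.
- The arm moves only by the shell command python3 -m handwheel 'ROWS' [OPENING] [FORCE]. ROWS is JSON, one flat list of numbers, 4 for each row, row after row: the shift along the tool's x, y, z in units of 50 mm (1.0 is 50 mm), then the turn about the tool's z in units of 5 degrees (1.0 is 5 degrees). A call has exactly 8 rows; each row is the pose to reach, as a shift and turn from the pose commanded when the call began, along the tool's axes at that moment; what a row does not reach only later rows make up. A row lasts 1/10 s, in which the tool goes at most 50 mm and 8.59 degrees, less where a joint would pass 70% of its speed; a pose out of reach is approached as far as the arm can. A call with a gripper value outside its range is refused whole. OPENING is the opening, from 0 (shut) to 1 (fully open), set as the call begins (- or left out, the last holds). The fingers move at their own pace and stop on an object; FORCE is the grip in N (left out, the last holds). Time passes only in rows, so rows that repeat a pose let the fingers close, or fill a call up. It gives the time, the measured TCP pose, the force, the opening and the grip force at its end, in the units of the state.
- observe(): the state, without advancing time (a new reading comes with each control period).
- camera(name): name is "scene" or "top" or "wrist"; returns a dict with "pixels" (400x640x3 uint8, red, green, blue), "depth" (400x640 float32, m along the optical axis (not along the pixel's ray), 0 where there is no reading), "vfov" (degrees; the focal length in pixels is half the picture's height over the tangent of half this angle, whatever the lens; pixels are square), "cx", "cy" (the principal point, pixels), "R" (3x3) and "t" (3): a world point X has camera coordinates R X + t. Camera axes: x right, y down, z forward; pixel columns grow to the right and rows downward; lengths in m; the calibration is good to about 2 mm. A picture is of the moment at which its call begins.
- sign_off(): hands the job in; it is judged then, once.
The state is a dict: "time": time; "joint_pos": joint angles; "joint_velocities": joint speeds; "joint_efforts": joint torques, N m; "tool_pos": TCP position; "orientation": TCP orientation; "ft_force": force on the tool from outside, world axes, zero at the start; "torque": the same for the moment, N m; "grip_width": opening from 0.0 (shut) to 1.0 (fully open); "grasp_force": force on a finger pad.
Only numpy, scipy, OpenCV 4.12 (cv2) and the standard library are available. Lean on these libraries where they do the work, as an engineer would, in place of code of your own. Each camera call takes 0.05 s, during which the arm holds its last target. There are 200 camera calls.

## Working session

There is one attempt and no reset: what is moved stays moved. The work goes in short steps, Python scripts to look and compute and a shell command to move; the robot and the scene stay as the last step left them, time stands still between calls to the robot, and variables do not carry over. Pictures are saved under pics/ and viewed, at most 10 in all, crops included, and the job is handed in when it is done.

```bash
mkdir -p pics; cat > h.py <<'E'
from cell import *
import numpy as np, cv2
def snap(n):
    c=camera(n); p=np.ascontiguousarray(c["pixels"][:,:,::-1]); return c,p
def world(c):
    d=c["depth"]; f=200/np.tan(np.radians(c["vfov"])/2)
    v,u=np.mgrid[0:400,0:640]
    P=np.stack([(u-c["cx"])/f*d,(v-c["cy"])/f*d,d],-1)
    return (P-np.array(c["t"]))@np.array(c["R"])
E
python3 - <<'E'
from h import *
o=observe(); print({k:np.round(v,3) for k,v in o.items()})
for n in("top","scene"):
    c,p=snap(n); cv2.imwrite(f"pics/{n}0.png",p); print(n,c["vfov"],c["cx"],c["cy"],np.round(c["R"],3).tolist(),np.round(c["t"],3), (c["depth"]>0).mean())
E
```

```text
{'time': np.float64(0.0), 'joint_pos': array([ 1.162,  0.522, -0.036,  1.6  ,  0.021,  1.021, -0.113]), 'joint_velocities': array([-0.001,  0.   ,  0.   ,  0.002,  0.002, -0.001,  0.001]), 'joint_efforts': array([ 0.0000e+00, -9.2710e+01,  1.9800e+00, -3.6992e+01,  1.8000e-02,
        8.0000e-03, -0.0000e+00]), 'tool_pos': array([ 0.208, -0.589,  0.231]), 'orientation': array([-3.14 ,  0.   ,  0.339]), 'ft_force': array([-0.062, -0.982,  0.409]), 'torque': array([-0.046, -0.   ,  0.003]), 'grasp_force': np.float64(0.0), 'grip_width': np.float64(0.999)}
top 50.288388054467546 319.0009129236417 197.1996012645502 [[0.024, -0.999, 0.022], [-0.986, -0.027, -0.163], [0.163, -0.018, -0.986]] [0.04  0.558 1.135] 0.99588671875
scene 55.09453129650605 320.1905642821656 192.3233062608593 [[0.233, 0.972, -0.016], [0.775, -0.195, -0.601], [-0.587, 0.127, -0.799]] [-0.184 -0.373  1.316] 0.9959765625
```

View pics/top0.png

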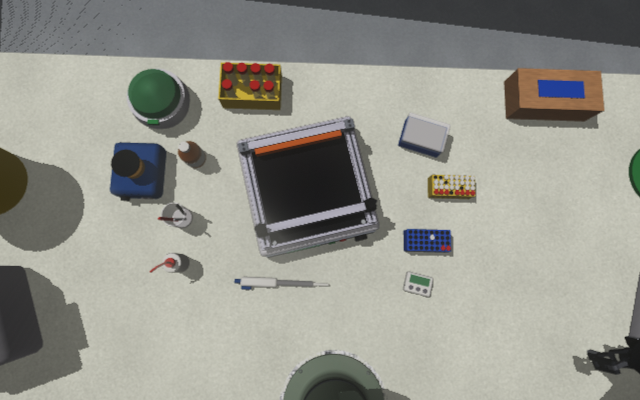

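View pics/scene0.png

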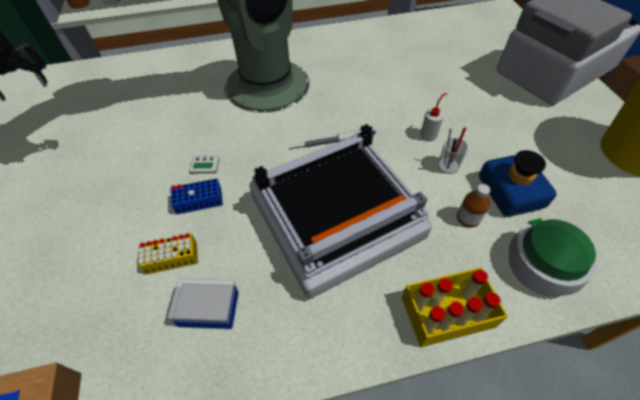

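The top view shows the yellow rack at (452,187), the shaker at (308,188) turned a little, its foam at (298,143), the clamp bar at (318,217), the blue rack at (428,240) and the tip box at (424,136). The scene view agrees: rack (167,252), foam (360,220).

```bash
python3 - <<'E'
from h import *
def rect(q):
    (c,s,a)=cv2.minAreaRect((q[:,:2]*1000).astype(np.float32)); return np.round(c,1),np.round(s,1),round(a,1),len(q)
for n,rb,ob in(("top",(395,165,490,210),(240,115,360,165)),("scene",(125,225,210,280),(300,180,420,255))):
    c,p=snap(n); W=world(c); hsv=cv2.cvtColor(p,cv2.COLOR_BGR2HSV)
    box=lambda b:(slice(b[1],b[3]),slice(b[0],b[2]))
    R=W[box(rb)].reshape(-1,3); m=(R[:,2]>.035)&(R[:,2]<.07); print(n,"rack hi",rect(R[m]),np.percentile(R[m][:,2],[5,50,95]).round(4), "bench z",np.median(R[R[:,2]<.012][:,2]))
    m=(R[:,2]>.012)&(R[:,2]<.07); print("  all",rect(R[m]))
    O=W[box(ob)].reshape(-1,3); h=hsv[box(ob)].reshape(-1,3); m=(h[:,0]<16)&(h[:,0]>4)&(h[:,1]>150)&(h[:,2]>80)
    print("foam",rect(O[m]),np.percentile(O[m][:,2],[5,50,95]).round(4))
    S=W.reshape(-1,3)[(W[...,2].ravel()>.09)&(W[...,2].ravel()<.20)]
    S=S[(np.abs(S[:,0]-.56)<.25)&(np.abs(S[:,1]-.05)<.22)]
    print("shaker",rect(S))
    D=S[np.abs(S[:,2]-.105)<.004]; print("deck",rect(D),np.median(D[:,2]))
    for lo,hi in((.132,.15),(.152,.18)):
        B=S[(S[:,2]>lo)&(S[:,2]<hi)]; print(lo,rect(B))
        l=cv2.connectedComponentsWithStats(((W[...,2]>lo)&(W[...,2]<hi)&(np.abs(W[...,0]-.56)<.25)&(np.abs(W[...,1]-.05)<.22)).astype(np.uint8))
        for i in range(1,l[0]):
            if l[2][i,4]>15: print("   comp",l[2][i],rect(W[l[1]==i]),W[l[1]==i].mean(0).round(4))
E
```

```text
top rack hi (array([ 600.9, -322.9]), array([124.7,  61.1]), 89.8, 950) [0.0425 0.0498 0.0558] bench z -0.0014859176210923063
  all (array([ 600.7, -322.7]), array([125.1,  61.5]), 89.5, 1062)
foam (array([685.8, 115.2]), array([ 18.2, 231.7]), 14.8, 525) [0.1362 0.1401 0.1434]
shaker (array([589.3,  87.5]), array([301.2, 310.2]), 14.8, 12996)
deck (array([588.5,  87.1]), array([299.3, 308.9]), 14.7, 7568) 0.10402103939724801
0.132 (array([595.2,  89.9]), array([249.8, 307.9]), 14.7, 2499)
   comp [ 238  119  117   36 1548] (array([696.1, 115.7]), array([ 41.6, 306.7]), 14.7, 1548) [0.6951 0.117  0.1409]
   comp [257 200 120  38 944] (array([489.2,  62. ]), array([ 29.9, 307. ]), 14.8, 944) [0.4888 0.062  0.1416]
0.152 (array([490.2,  60.7]), array([ 26.8, 309. ]), 14.8, 191)
   comp [366 198  12  12  94] (array([524.4, -74.6]), array([27.6, 25.7]), 60.8, 94) [ 0.5246 -0.0741  0.1651]
   comp [255 224  12  12  97] (array([452.9, 198.3]), array([25.9, 27.1]), 84.6, 97) [0.4533 0.1974 0.1652]
scene rack hi (array([ 643.4, -302.2]), array([157.7, 138.1]), 89.7, 1424) [0.0398 0.0511 0.05
[... 222 characters left out ...]
ay([302.4, 310.3]), 14.8, 14503)
deck (array([593.4,  85.5]), array([300.8, 302.9]), 14.9, 8229) 0.10518680181135096
0.132 (array([599.3,  90.6]), array([248.5, 309.9]), 14.8, 3359)
   comp [ 254  132  119   56 1159] (array([494. ,  62.9]), array([ 30.7, 309.9]), 14.8, 1159) [0.4985 0.0576 0.1416]
   comp [ 297  192  131   71 2200] (array([699.9, 117.3]), array([ 40.5, 307.6]), 14.8, 2200) [0.7046 0.1102 0.142 ]
0.152 (array([493.7,  62.9]), array([ 29. , 310.3]), 14.8, 229)
   comp [361 124  12  12 105] (array([456.5, 199.8]), array([27.4, 28. ]), 73.3, 105) [0.4599 0.1981 0.1652]
   comp [254 166  14  13 124] (array([529.9, -72.4]), array([27.4, 27.5]), 89.2, 124) [ 0.5317 -0.0734  0.1653]
```

```bash
cat >> h.py <<'E'
PC=np.array([590.5,88.1])/1000; PY=np.radians(14.78)
def plat(x,y=0):  # platform mm -> world m
    c,s=np.cos(PY),np.sin(PY); return PC+np.array([c*x-s*y,s*x+c*y])/1000
def shift(xyz,yawdeg,frm=None):
    o=observe(); p=np.array(o["tool_pos"]) if frm is None else np.array(frm[:3])
    y=o["orientation"][2] if frm is None else np.radians(frm[3])
    c,s=np.cos(y),np.sin(y); d=np.array(xyz)-p
    return np.round([(c*d[0]+s*d[1])/.05,(s*d[0]-c*d[1])/.05,-d[2]/.05,-(yawdeg-np.degrees(y))/5],3)
E
python3 -c "
from h import *
print(shift([.601,-.323,.13],89.8)); print(plat(25),plat(-140))"
```

```text
[  9.19   -2.408   2.019 -14.078]
[0.61467281 0.09447771] [0.45513225 0.05238484]
```

```bash
python3 -m handwheel '[0.2,-0.05,0,-0.4, 0.8,-0.2,0,-1.5, 1.6,-0.4,0.1,-3, 2.4,-0.6,0.3,-4.5, 3.2,-0.8,0.4,-6, 4,-1.0,0.5,-7.2, 4.6,-1.2,0.6,-8, 4.8,-1.25,0.6,-8.4]' 1 40; python3 -c "
from h import *
print(shift([.601,-.323,.13],89.8))"
```

```text
time: 1.0
tool_pos: [0.4166, -0.4471, 0.2007]
orientation: [-3.141, -0.002, 1.081]
ft_force: [0.2, 0.2, 0.9]
grip_width: 1.0
grasp_force: 0.0
[ 3.925  2.085  1.414 -5.574]
```

```bash
python3 -m handwheel '[0.3,0.15,0.1,-0.4, 1.0,0.5,0.3,-1.5, 1.8,0.95,0.6,-2.6, 2.6,1.4,0.9,-3.8, 3.4,1.8,1.2,-4.8, 3.8,2.02,1.36,-5.4, 3.92,2.08,1.41,-5.58, 3.92,2.08,1.41,-5.58]'; python3 - <<'E'
from h import *
print(shift([.601,-.323,.005],89.8))
c,p=snap("wrist"); cv2.imwrite("pics/w1.png",p)
W=world(c); m=(W[...,2]>.04)&(W[...,2]<.06)&(np.abs(W[...,0]-.6)<.06)&(np.abs(W[...,1]+.323)<.09)
q=W[m]; print(cv2.minAreaRect((q[:,:2]*1000).astype(np.float32)),len(q))
E
```

```text
time: 1.8
tool_pos: [0.5983, -0.3283, 0.1302]
orientation: [-3.141, -0.0, 1.559]
ft_force: [-0.3, -0.8, 0.1]
grip_width: 1.002
grasp_force: 0.0
[ 0.107  0.052  2.505 -0.094]
((601.081298828125, -321.6363525390625), (121.48905181884766, 60.07656478881836), 89.84765625) 15029
```

View pics/w1.png

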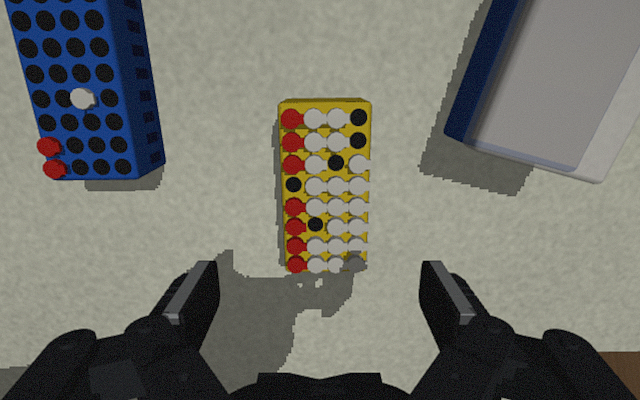

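The wrist view shows the rack upright at (325,185), lined up between the open fingers, which will clear it on both sides.

```bash
python3 -m handwheel '[0.02,0,0.15,0, 0.02,0,0.5,0, 0.02,0,0.95,0, 0.02,0,1.4,0, 0.02,0,1.85,0, 0.02,0,2.25,0, 0.02,0,2.46,0, 0.02,0,2.5,0]'; python3 -c "
from h import *
print(shift([.601,-.3216,.005],89.8))"
```

```text
time: 2.65
tool_pos: [0.5972, -0.3274, 0.004]
orientation: [-3.139, -0.001, 1.558]
ft_force: [-0.7, 0.0, 0.4]
grip_width: 0.999
grasp_force: 0.0
[ 0.118  0.075 -0.019 -0.105]
```

```bash
python3 -m handwheel '[0.06,0.04,-0.01,-0.05, 0.12,0.08,-0.02,-0.1, 0.12,0.08,-0.02,-0.1, 0.12,0.08,-0.02,-0.1, 0.12,0.08,-0.02,-0.1, 0.12,0.08,-0.02,-0.1, 0.12,0.08,-0.02,-0.1, 0.12,0.08,-0.02,-0.1]'; python3 -m handwheel '[0,0,0,0, 0,0,0,0, 0,0,0,0, 0,0,0,0, 0,0,0,0, 0,0,0,0, 0,0,0,0, 0,0,0,0]' 0.5 40
```

```text
time: 3.45
tool_pos: [0.6024, -0.3215, 0.0068]
orientation: [-3.142, -0.0, 1.567]
ft_force: [-0.5, -0.9, -1.1]
grip_width: 0.999
grasp_force: 0.0
time: 4.25
tool_pos: [0.6025, -0.3215, 0.0069]
orientation: [3.141, 0.0, 1.568]
ft_force: [-0.1, 1.0, 1.3]
grip_width: 0.694
grasp_force: 43.8
```

```bash
python3 -m handwheel '[0,0,-0.1,0, 0,0,-0.4,0, 0,0,-1,0, 0,0,-1.7,0, 0,0,-2.4,0, 0,0,-3.1,0, 0,0,-3.5,0, 0,0,-3.6,0]'; python3 -c "
from h import *
print(shift([*plat(25),.20],89.8+14.78),shift([*plat(25),.20],89.8+14.78,[.6025,-.3215,.1869,89.8]))"
```

```text
time: 5.05
tool_pos: [0.6034, -0.3219, 0.1905]
orientation: [3.138, 0.002, 1.567]
ft_force: [0.1, 0.8, -2.0]
grip_width: 0.693
grasp_force: 43.8
[ 8.328  0.197 -0.19  -2.956] [ 8.32   0.214 -0.262 -2.956]
```

```bash
python3 -m handwheel '[0.1,0,-0.1,0, 0.4,0,-0.2,-0.2, 1.0,0,-0.25,-0.5, 1.7,0.05,-0.25,-0.8, 2.4,0.05,-0.25,-1.1, 3.2,0.1,-0.25,-1.4, 4.0,0.1,-0.25,-1.7, 4.8,0.12,-0.25,-2]'; python3 -m handwheel '[0.6,0,0,-0.2, 1.2,0,0,-0.4, 1.8,0,0,-0.6, 2.4,0,0,-0.75, 2.9,0,0,-0.85, 3.2,0,0,-0.9, 3.4,0,0,-0.95, 3.5,0,0,-0.95]';  python3 -m handwheel '[0,0,0,0, 0,0,0,0, 0,0,0,0, 0,0,0,0, 0,0,0,0, 0,0,0,0, 0,0,0,0, 0,0,0,0]'; python3 - <<'E'
from h import *
print(shift([*plat(25),.20],89.8+14.78))
for n in("top","scene"):
    c,p=snap(n); cv2.imwrite(f"pics/{n}2.png",p); W=world(c); hsv=cv2.cvtColor(p,cv2.COLOR_BGR2HSV)
    m=(hsv[...,0]>18)&(hsv[...,0]<34)&(hsv[...,1]>110)&(hsv[...,2]>60)&(W[...,2]>.17)&(W[...,2]<.28)&(abs(W[...,0]-.6)<.15)&(abs(W[...,1]-.09)<.15)
    q=W[m]; print(n,len(q),q[:,2].min(),q[:,2].max(),cv2.minAreaRect((q[:,:2]*1000).astype(np.float32)) if len(q)>5 else 0)
w,pw=snap("wrist"); cv2.imwrite("pics/w2.png",pw)
cv2.imwrite("pics/c2.png",np.hstack([cv2.resize(p[90:330,190:510],(400,300)),cv2.resize(pw,(400,300))]))
E
```

```text
time: 5.85
tool_pos: [0.6082, -0.0785, 0.1985]
orientation: [-3.14, -0.001, 1.745]
ft_force: [1.3, 0.6, -2.0]
grip_width: 0.697
grasp_force: 43.8
time: 6.65
tool_pos: [0.5791, 0.0915, 0.199]
orientation: [-3.141, -0.0, 1.826]
ft_force: [1.0, 0.1, -1.8]
grip_width: 0.697
grasp_force: 43.8
time: 7.45
tool_pos: [0.5795, 0.0909, 0.1993]
orientation: [3.142, -0.0, 1.825]
ft_force: [0.2, 0.4, -1.7]
grip_width: 0.696
grasp_force: 43.8
[-0.109  0.699 -0.013 -0.004]
top 94 0.20619153287294828 0.2461952174639235 ((565.2402954101562, 134.6407928466797), (58.124359130859375, 28.010852813720703), 15.99248218536377)
scene 748 0.19314121572909101 0.27961342524404736 ((593.1400146484375, 89.4740219116211), (133.09010314941406, 83.06100463867188), 79.18788146972656)
```

View pics/c2.png

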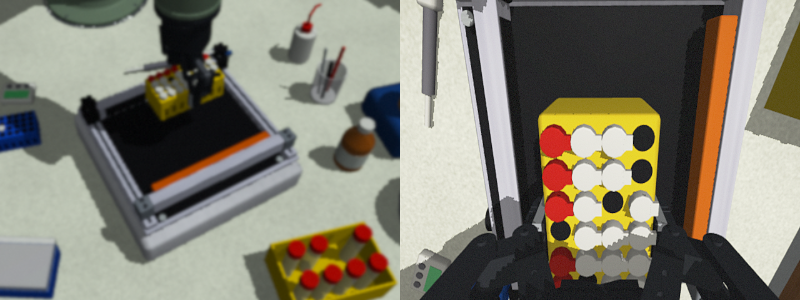

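The rack hangs level and square to the bars, held at mid-length, between the clamp bar (left, wrist half) and the foam (right, about (715,130)).

```bash
python3 -m handwheel '[-0.02,0.1,0,0, -0.05,0.3,0,0, -0.09,0.5,0,0, -0.11,0.65,0,0, -0.11,0.7,0,0, -0.11,0.7,0,0, -0.11,0.7,0,0, -0.11,0.7,0,0]'; python3 -m handwheel '[0,0,0.1,0, 0,0,0.4,0, 0,0,0.8,0, 0,0,1.1,0, 0,0,1.35,0, 0,0,1.5,0, 0,0,1.58,0, 0,0,1.6,0]';python3 -m handwheel '[0,0,0,0, 0,0,0,0, 0,0,0,0, 0,0,0,0, 0,0,0,0, 0,0,0,0, 0,0,0,0, 0,0,0,0]'; python3 -c "
from h import *
print(shift([*plat(25),.1125],89.8+14.78))"
```

```text
time: 8.4
tool_pos: [0.6145, 0.0944, 0.1994]
orientation: [-3.142, 0.0, 1.825]
ft_force: [0.0, -0.0, -2.2]
grip_width: 0.695
grasp_force: 43.8
time: 9.2
tool_pos: [0.6148, 0.0945, 0.1191]
orientation: [-3.142, -0.0, 1.825]
ft_force: [-0.5, 0.6, -1.4]
grip_width: 0.696
grasp_force: 43.8
time: 10.0
tool_pos: [0.6147, 0.0944, 0.1193]
orientation: [-3.142, -0.0, 1.825]
ft_force: [-0.7, 0.2, -2.4]
grip_width: 0.695
grasp_force: 43.8
[ 0.002 -0.     0.136 -0.004]
```

```bash
python3 -m handwheel '[0,0,0.03,0, 0,0,0.06,0, 0,0,0.09,0, 0,0,0.11,0, 0,0,0.12,0, 0,0,0.12,0, 0,0,0.12,0, 0,0,0.12,0]'; python3 -m handwheel '[0,0,0.004,0, 0,0,0.008,0, 0,0,0.012,0, 0,0,0.016,0, 0,0,0.02,0, 0,0,0.02,0, 0,0,0.02,0, 0,0,0.02,0]'
```

```text
time: 10.8
tool_pos: [0.6148, 0.0944, 0.1134]
orientation: [3.141, -0.0, 1.825]
ft_force: [0.4, 0.0, -1.8]
grip_width: 0.697
grasp_force: 43.8
time: 11.6
tool_pos: [0.6147, 0.0944, 0.1123]
orientation: [3.142, -0.0, 1.825]
ft_force: [0.3, -0.1, -3.1]
grip_width: 0.702
grasp_force: 43.8
```

```bash
python3 -m handwheel '[0,0,0.005,0, 0,0,0.01,0, 0,0,0.015,0, 0,0,0.02,0, 0,0,0.02,0, 0,0,0.02,0, 0,0,0.02,0, 0,0,0.02,0]'; python3 - <<'E'
from h import *
fs=[]
for n in("top","scene"):
    c,p=snap(n); W=world(c); hsv=cv2.cvtColor(p,cv2.COLOR_BGR2HSV); fs.append(observe()["ft_force"][2])
    m=(hsv[...,0]>18)&(hsv[...,0]<34)&(hsv[...,1]>110)&(W[...,2]>.107)&(W[...,2]<.2)&(abs(W[...,0]-.6)<.12)&(abs(W[...,1]-.09)<.12)
    print(n,np.percentile(W[m][:,2],[2,50,98]),m.sum())
print(fs)
E
```

```text
time: 12.4
tool_pos: [0.6149, 0.0944, 0.1118]
orientation: [3.141, 0.0, 1.825]
ft_force: [-2.6, -0.7, 6.2]
grip_width: 0.695
grasp_force: 44.9
top [0.11112849 0.14957227 0.15512586] 121
scene [0.10757219 0.14166647 0.17182512] 710
[np.float64(5.947618967853798), np.float64(6.454432714439293)]
```

```bash
python3 -m handwheel '[0,0,-0.006,0, 0,0,-0.008,0, 0,0,-0.008,0, 0,0,-0.008,0, 0,0,-0.008,0, 0,0,-0.008,0, 0,0,-0.008,0, 0,0,-0.008,0]' 0.88; python3 -m handwheel '[0,0,-0.05,0, 0,0,-0.2,0, 0,0,-0.5,0, 0,0,-0.9,0, 0,0,-1.3,0, 0,0,-1.7,0, 0,0,-1.95,0, 0,0,-2,0]'; python3 - <<'E'
from h import *
a=plat(-142); print(shift([*a,.22],104.58))
c,p=snap("wrist"); W=world(c); cv2.imwrite("pics/w3.png",p)
q=W[(W[...,2]>.145)&(W[...,2]<.165)]; q=q[(abs(q[:,0]-.615)<.09)&(abs(q[:,1]-.094)<.09)]
r=(q[:,:2]-PC)@np.array([[np.cos(PY),-np.sin(PY)],[np.sin(PY),np.cos(PY)]])*1000
r=r[(abs(r[:,0]-25)<45)]; print(cv2.minAreaRect(r.astype(np.float32)))
E
```

```text
time: 13.3
tool_pos: [0.6147, 0.0944, 0.1117]
orientation: [-3.142, 0.0, 1.825]
ft_force: [0.6, 0.1, 0.2]
grip_width: 0.88
grasp_force: 0.0
time: 14.1
tool_pos: [0.6154, 0.0945, 0.2138]
orientation: [3.139, 0.0, 1.825]
ft_force: [-0.7, -0.0, 0.3]
grip_width: 0.88
grasp_force: 0.0
[-0.011 -3.354 -0.124 -0.006]
((23.859294891357422, -0.062530517578125), (121.6015853881836, 60.171714782714844), 89.849365234375)
```

View pics/w3.png

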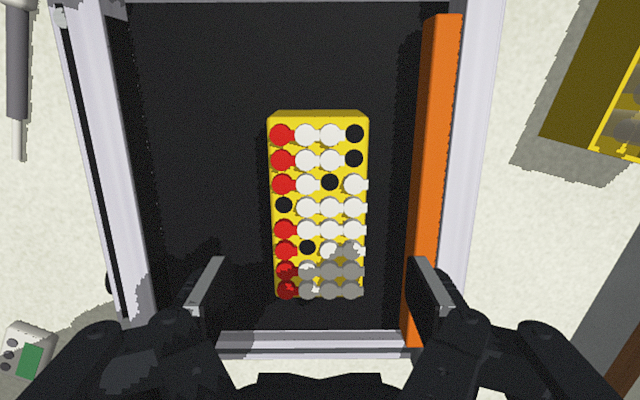

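The rack stands upright and square on the deck at (318,205), clear of the clamp bar (left) and of the foam (440,180); the fingers are clear of it.

```bash
python3 -m handwheel '[0,-0.1,-0.1,0, 0,-0.5,-0.15,0, 0,-1.1,-0.15,0, 0,-1.8,-0.15,0, 0,-2.5,-0.15,0, 0,-3.1,-0.15,0, -0.01,-3.3,-0.15,0, -0.01,-3.35,-0.15,0]' 0; python3 -m handwheel '[0,0,0,0, 0,0,0,0, 0,0,0,0, 0,0,0,0, 0,0,0,0, 0,0,0,0, 0,0,0,0, 0,0,0,0]'; python3 - <<'E'
from h import *
a=plat(-142); print(shift([*a,.12],104.78))
c,p=snap("wrist"); W=world(c); cv2.imwrite("pics/w4.png",p)
q=W[(W[...,2]>.137)&(W[...,2]<.148)]
r=(q[:,:2]-PC)@np.array([[np.cos(PY),-np.sin(PY)],[np.sin(PY),np.cos(PY)]])*1000
r=r[(abs(r[:,0]+103)<30)&(abs(r[:,1])<120)]; print(len(r),np.percentile(r[:,0],[1,50,99]),r[:,1].min(),r[:,1].max())
E
```

```text
time: 14.95
tool_pos: [0.4519, 0.0513, 0.2192]
orientation: [-3.141, 0.0, 1.825]
ft_force: [0.2, 1.1, 0.6]
grip_width: 0.0
grasp_force: 0.0
time: 15.75
tool_pos: [0.4528, 0.0518, 0.2192]
orientation: [3.142, -0.0, 1.825]
ft_force: [1.3, 0.8, -0.2]
grip_width: -0.002
grasp_force: 0.0
[-1.000e-03  9.000e-03  1.984e+00 -4.400e-02]
9810 [-114.98272427 -105.04004653  -94.17050888] -81.91740205007792 119.98825711285973
```

View pics/w4.png

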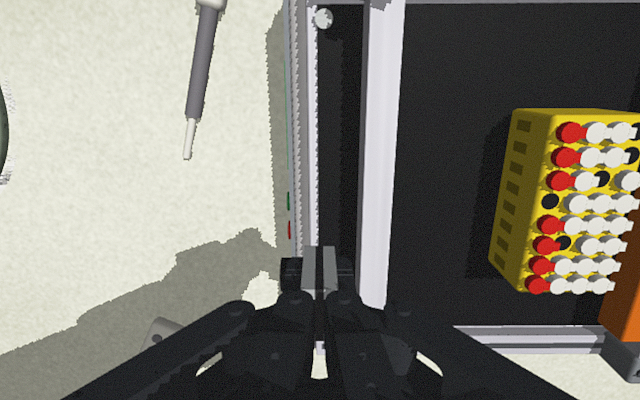

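The view shows the shut fingers at (318,265) just behind the clamp bar (385,150). Their knuckles spread towards the rack side, so I will turn the tool a quarter turn so that its thin side pushes.

```bash
python3 -m handwheel '[0,0,0,0.4, 0,0,0,1.6, 0,0,0,3.2, 0,0,0,4.8, 0,0,0,6.4, 0,0,0,8, 0,0,0,9.4, 0,0,0,10]'; python3 -m handwheel '[0,0,0,1, 0,0,0,2.5, 0,0,0,4.1, 0,0,0,5.7, 0,0,0,7, 0,0,0,7.8, 0,0,0,8, 0,0,0,8]';  python3 -m handwheel '[0,0,0,0, 0,0,0,0, 0,0,0,0, 0,0,0,0, 0,0,0,0, 0,0,0,0, 0,0,0,0, 0,0,0,0]'; python3 - <<'E'
from h import *
o=observe(); print(np.round(o["joint_pos"],2),shift([*plat(-138),.122],14.78))
print(np.mean([ (camera("wrist"),observe()["ft_force"])[1] for i in range(6)],0))
E
```

```text
time: 16.6
tool_pos: [0.4527, 0.0519, 0.2192]
orientation: [3.141, -0.0, 0.947]
ft_force: [0.1, 0.6, 0.5]
grip_width: -0.001
grasp_force: 0.0
time: 17.4
tool_pos: [0.4527, 0.0519, 0.2192]
orientation: [3.142, -0.0, 0.256]
ft_force: [0.6, -0.5, 0.6]
grip_width: 0.0
grasp_force: 0.0
time: 18.2
tool_pos: [0.4528, 0.0518, 0.2192]
orientation: [-3.142, -0.0, 0.254]
ft_force: [0.4, -0.2, 0.6]
grip_width: -0.003
grasp_force: 0.0
[-0.04  0.28 -0.24  2.03  0.09  0.84 -1.65] [ 8.900e-02  1.000e-03  1.944e+00 -4.400e-02]
[-0.02497254  0.06033781 -0.00060037]
```

```bash
python3 -m handwheel '[0,0,0.15,-0.04, 0,0,0.5,-0.04, 0,0,0.9,-0.04, 0,0,1.3,-0.04, 0,0,1.65,-0.04, 0,0,1.86,-0.04, 0,0,1.94,-0.04, 0,0,1.94,-0.04]'; python3 -m handwheel '[0.03,0,0,0, 0.06,0,0,0, 0.1,0,0,0, 0.15,0,0,0, 0.2,0,0,0, 0.25,0,0,0, 0.3,0,0,0, 0.36,0,0,0]';python3 -m handwheel '[0.06,0,0,0, 0.12,0,0,0, 0.18,0,0,0, 0.24,0,0,0, 0.3,0,0,0, 0.36,0,0,0, 0.42,0,0,0, 0.48,0,0,0]'; cat > s.py <<'E'
from h import *
U=np.array([np.cos(PY),np.sin(PY)])
F=[];X=[]
for i in range(4):
    c=camera("wrist"); o=observe(); F.append(o["ft_force"]); X.append(o["tool_pos"])
F=np.mean(F,0); X=np.mean(X,0); print("push",-F[:2]@U,"side",F[:2]@[-U[1],U[0]],"z",F[2],"TCP plat x",(X[:2]-PC)@U*1000,(X[:2]-PC)@[-U[1],U[0]]*1000,X[2])
W=world(c)
def r(lo,hi,xa,xb,ya,yb):
    q=W[(W[...,2]>lo)&(W[...,2]<hi)]; d=q[:,:2]-PC; p=np.c_[d@U,d@[-U[1],U[0]]]*1000
    return p[(p[:,0]>xa)&(p[:,0]<xb)&(p[:,1]>ya)&(p[:,1]<yb)]
tx=(X[:2]-PC)@U*1000
b=r(.138,.147,tx+5,tx+40,30,120)
if len(b)>20: print("bar x",np.percentile(b[:,0],[2,50,98]))
E
python3 s.py
```

```text
time: 19.3
tool_pos: [0.4526, 0.0518, 0.122]
orientation: [-3.141, 0.001, 0.258]
ft_force: [-0.2, 0.2, -0.1]
grip_width: 0.004
grasp_force: 0.0
time: 20.1
tool_pos: [0.4703, 0.0565, 0.1222]
orientation: [-3.142, 0.0, 0.258]
ft_force: [-0.1, -0.2, -0.8]
grip_width: 0.002
grasp_force: 0.0
time: 20.9
tool_pos: [0.4936, 0.0626, 0.1222]
orientation: [-3.142, 0.0, 0.258]
ft_force: [-1.1, 0.5, 0.1]
grip_width: 0.0
grasp_force: 0.6
push -0.0011073735610013097 side -0.24654948634516033 z -0.34982571852418787 TCP plat x -100.0652303752773 0.0699644485441242 0.12222070336650706
bar x [-88.57530374 -77.71774539 -68.73853495]
```

```bash
python3 -m handwheel '[0.06,0,0,0, 0.14,0,0,0, 0.24,0,0,0, 0.36,0,0,0, 0.48,0,0,0, 0.6,0,0,0, 0.72,0,0,0, 0.84,0,0,0]'; python3 -m handwheel '[0.1,0,0,0, 0.18,0,0,0, 0.24,0,0,0, 0.28,0,0,0, 0.32,0,0,0, 0.36,0,0,0, 0.4,0,0,0, 0.44,0,0,0]'; python3 -m handwheel '[0.04,0,0,0, 0.08,0,0,0, 0.12,0,0,0, 0.16,0,0,0, 0.2,0,0,0, 0.24,0,0,0, 0.28,0,0,0, 0.32,0,0,0]';python3 s.py
```

```text
time: 21.9
tool_pos: [0.5345, 0.0734, 0.1222]
orientation: [-3.142, -0.0, 0.258]
ft_force: [-1.0, -1.1, 0.0]
grip_width: 0.004
grasp_force: 0.6
time: 22.7
tool_pos: [0.5553, 0.0789, 0.1222]
orientation: [-3.142, 0.0, 0.258]
ft_force: [-0.6, 0.7, 0.3]
grip_width: -0.001
grasp_force: 0.5
time: 23.5
tool_pos: [0.5709, 0.083, 0.1222]
orientation: [-3.142, 0.0, 0.258]
ft_force: [-1.2, -0.1, -0.2]
grip_width: 0.004
grasp_force: 0.8
push 0.276210610332352 side -0.06867759414925312 z -0.07513308681873454 TCP plat x -20.143446280001744 -0.018982661758982534 0.12221903763950001
bar x [-9.10174011  0.66183901 10.7628994 ]
```

Rack is being pushed now; continue gently (about 20 mm to the foam).

```bash
python3 -m handwheel '[0.04,0,0,0, 0.08,0,0,0, 0.12,0,0,0, 0.16,0,0,0, 0.2,0,0,0, 0.24,0,0,0, 0.28,0,0,0, 0.32,0,0,0]'; python3 -m handwheel '[0.01,0,0,0, 0.02,0,0,0, 0.03,0,0,0, 0.04,0,0,0, 0.05,0,0,0, 0.06,0,0,0, 0.07,0,0,0, 0.08,0,0,0]';python3 s.py; python3 - <<'E'
from h import *
c,p=snap("wrist"); t,q=snap("top"); cv2.imwrite("pics/w5.png",np.hstack([cv2.resize(p,(400,300)),cv2.resize(q[100:265,200:420],(400,300))]))
E
```

```text
time: 24.5
tool_pos: [0.5863, 0.087, 0.1222]
orientation: [3.142, 0.0, 0.258]
ft_force: [-1.1, -0.7, 0.5]
grip_width: 0.0
grasp_force: 0.7
time: 25.3
tool_pos: [0.5901, 0.088, 0.1222]
orientation: [-3.142, 0.0, 0.258]
ft_force: [-1.8, -0.4, -0.0]
grip_width: 0.001
grasp_force: 0.7
push 0.7680887185121854 side 0.021029403877383418 z -0.5442267659480263 TCP plat x -0.3622329464363925 0.04486084623293792 0.12221502022590917
bar x [10.71683752 20.37757013 30.37707105]
```

View pics/w5.png

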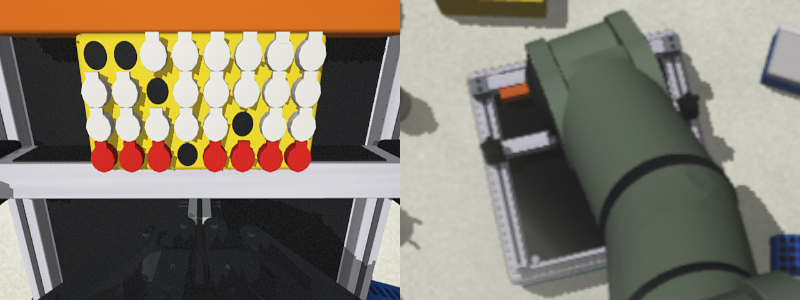

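The rack sits square between the bar and the foam edge (y≈35 in the left half), centred along the bar, about to touch the foam. I will now press in small steps.

```bash
python3 -m handwheel '[0.008,0,0,0, 0.016,0,0,0, 0.024,0,0,0, 0.032,0,0,0, 0.04,0,0,0, 0.048,0,0,0, 0.056,0,0,0, 0.064,0,0,0]'; python3 s.py;  python3 -m handwheel '[0.005,0,0,0, 0.01,0,0,0, 0.015,0,0,0, 0.02,0,0,0, 0.025,0,0,0, 0.03,0,0,0, 0.03,0,0,0, 0.03,0,0,0]'; python3 s.py
```

```text
time: 26.4
tool_pos: [0.5928, 0.0887, 0.1221]
orientation: [-3.142, 0.001, 0.258]
ft_force: [-6.0, -1.2, 4.4]
grip_width: 0.001
grasp_force: 3.1
push 5.367190952106239 side 0.48318575496863814 z 2.8706856635174036 TCP plat x 2.44168580925335 -0.007755596952535495 0.1221193856425959
bar x [13.30723866 23.05506797 33.15492679]
time: 27.4
tool_pos: [0.594, 0.089, 0.122]
orientation: [-3.142, 0.001, 0.258]
ft_force: [-7.6, -1.3, 3.6]
grip_width: -0.002
grasp_force: 4.0
push 7.9022393130166195 side 0.5480848834861403 z 3.7537033299778093 TCP plat x 3.5350556958363053 -0.028009319656346704 0.12204190930634373
bar x [14.35534721 24.1330455  34.28989897]
```

```bash
python3 -m handwheel '[0.004,0,0,0, 0.008,0,0,0, 0.012,0,0,0, 0.016,0,0,0, 0.02,0,0,0, 0.024,0,0,0, 0.024,0,0,0, 0.024,0,0,0]'; python3 s.py;  python3 -m handwheel '[0,0,0,0, 0,0,0,0, 0,0,0,0, 0,0,0,0, 0,0,0,0, 0,0,0,0, 0,0,0,0, 0,0,0,0]'; python3 s.py
```

```text
time: 28.4
tool_pos: [0.5948, 0.0892, 0.122]
orientation: [3.142, 0.002, 0.257]
ft_force: [-9.2, -1.8, 4.6]
grip_width: -0.0
grasp_force: 4.9
push 9.783115222842193 side 0.61839527365785 z 4.835317590202378 TCP plat x 4.440307800834093 -0.021879739592496877 0.12196367966204624
bar x [15.28579953 25.10081191 35.21008545]
time: 29.4
tool_pos: [0.5948, 0.0892, 0.122]
orientation: [3.142, 0.002, 0.257]
ft_force: [-10.4, -2.6, 5.1]
grip_width: -0.006
grasp_force: 4.9
push 9.985482350744245 side 0.5988445576736061 z 4.53999468203742 TCP plat x 4.435780056094895 -0.012958969932313049 0.12196715568793956
bar x [15.27866785 25.08286157 35.08962547]
```

```bash
python3 - <<'E'
exec(open("s.py").read())
p=r(.1495,.157,30,110,-75,75); print("rack",cv2.minAreaRect(p.astype(np.float32)))
C,_=cv2.imwrite("pics/w6.png",c["pixels"][:,:,::-1]),0
E
```

```text
push 10.16531285209428 side 0.6753321844607534 z 4.332135047343104 TCP plat x 4.43955430233739 -0.014746682902083783 0.12197133136772587
bar x [15.28081447 25.07050359 35.20032638]
rack ((64.80998992919922, -0.6353797912597656), (121.1820297241211, 59.21731948852539), 89.90044403076172)
```

View pics/w6.png

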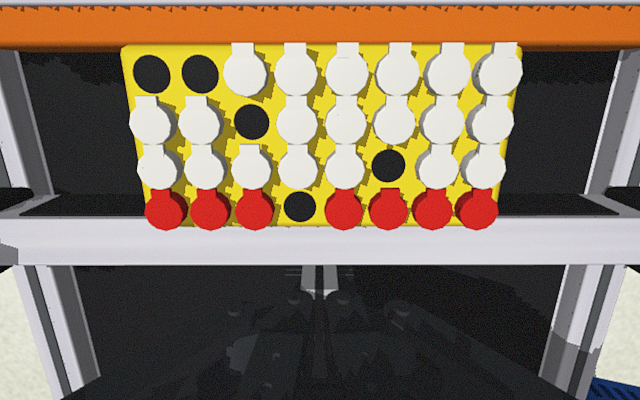

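The rack is square and centred, flush against the foam (row 48) and the clamp bar (row 225). The push is steady at 10 N.

```bash
python3 -c "
from cell import *
print(sign_off())"
```

```text
the job is handed in; nothing more can be done
None
```

The job is handed in: the yellow rack stands upright on the platform, square and within about 1 mm of midway along the bars, nipped against the foam by the clamp bar with the arm still pressing at a steady 10 N.

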